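# Seat the three handle pins of a knife, in order

### The job

A knife in for a new handle lies flat on the black bench mat with three brass pins standing proud of its wooden handle. With a fingertip, gently press each pin down until it is home (almost flush): first the one next to the blade, then the one at the butt end, and the middle one last. Do not pick up or shove the knife, and leave the hammer, the glue bottle and the spring clamp where they are.

Things in the scene. Friction and masses are not known exactly. Their poses are not given: they have to be found in the camera images.
- knife: knife lying flat, loose (0.3 kg), on the 5 mm thick black mat. Origin under the handle's centre, on the mat's top; x runs along the handle to the blade and may point any way, z up. Dark wood handle 130 x 30 x 24 mm, flat top 24 mm above the origin; steel blade 32 x 4 mm from x = 65 to 192 mm, 12 mm above the mat. Pins on the centre line at x = +40 (blade), 0 (middle), -40 mm (butt)
- pin_blade (a joint): brass handle pin next to the blade, 10 mm diameter, upright, flat top. Joint value in m: 0 = standing 8 mm proud of the handle face; 0.007 = home against its stop, its top 1 mm above the handle face. Starts between 0 and 0.002. Slides at a push of about 4 N and stays where it is left. The stop is hard: arrive slowly (under 20 mm/s); over 45 N spoils the handle.
- pin_middle (a joint): brass handle pin in the middle of the handle, 10 mm diameter, upright, flat top. Joint value in m: 0 = standing 8 mm proud of the handle face; 0.007 = home against its stop, its top 1 mm above the handle face. Starts between 0 and 0.002. Slides at a push of about 4 N and stays where it is left. The stop is hard: arrive slowly (under 20 mm/s); over 45 N spoils the handle.
- pin_butt (a joint): brass handle pin at the butt end, 10 mm diameter, upright, flat top. Joint value in m: 0 = standing 8 mm proud of the handle face; 0.007 = home against its stop, its top 1 mm above the handle face. Starts between 0 and 0.002. Slides at a push of about 4 N and stays where it is left. The stop is hard: arrive slowly (under 20 mm/s); over 45 N spoils the handle.
- pin_blade_top (a point): centre of the flat top of the pin next to the blade (moves with the pin; on the handle's centre line, x = +40 mm of the knife); 32 mm above the knife's origin at joint value 0, 25 mm at 0.007
- pin_middle_top (a point): centre of the flat top of the pin in the middle (moves with the pin; on the handle's centre line, x = 0 of the knife); 32 mm above the knife's origin at joint value 0, 25 mm at 0.007
- pin_butt_top (a point): centre of the flat top of the pin at the butt end (moves with the pin; on the handle's centre line, x = -40 mm of the knife); 32 mm above the knife's origin at joint value 0, 25 mm at 0.007
- hammer: bystander: hammer lying on the mat beside the handle, 220 mm long, wooden handle, 26 mm high, head 88 mm across; 50 mm or more from the knife's centre line. Origin under its middle, x along its length towards the head
- glue: bystander: small white glue bottle with yellow cap standing on the mat, 36 mm diameter, 60 mm tall, on the other side of the handle, about 80 to 110 mm from its centre line. Origin under its centre
- clamp: bystander: dark steel spring clamp with orange grips lying on the mat off the butt end of the knife, 125 x 70 x 14 mm. Origin under its pivot

How it is judged:
By the outcome, as a careful person would: the job done as asked, in the order asked, and still so for the second after the job is handed in, with the robot touching nothing.
It also fails if it takes over 45 s, if anything falls off the work surface, if the arm or the gripper's body presses on something with over 40 N, if the wrist force passes 120 N, or if a joint passes its speed limit or range.

### The arm

A 6-joint arm with a two-finger parallel gripper is mounted at the origin on the work surface. World frame = base frame: x ahead of the robot, y to its left, z up, the work surface at z = 0. Lengths are in m, angles in rad, forces in N, time in s.
With the tool pointing down it reaches from about 0.35 to 0.975 m from the base axis. Payload 4.9 kg.
Tool frame: the origin (TCP) lies at the very end of the fingers, on their centre line; the grasp point (between the pads) lies 19 mm behind it; x points along the fingers, y is the direction in which the jaws open and shut, and the axes are right-handed (so a half turn about x gives the same grasp; the last joint's range is limited). The gripper opens to 85 mm and grips with 20 to 120 N. Pads are 22 mm wide; open, the fingers measure 114 mm over their backs; the gripper's body (76 mm by 85 mm) begins 54 mm behind the grasp point. The pads swing forward as they close: fully open they stand 13 mm farther back than shut.
Start: joints at [-1.409, 0.053, 1.613, -0, 1.476, -0.119], TCP at [0.173, -0.601, 0.231] pointing down, gripper open.
Joint ranges: [-3.01, 3.01], [-1.01, 2.22], [0.06, 2.58], [-1.02, 4.17], [0.09, 2.62], [-3.14, 3.14]. Speed limits (rad/s): [2.57, 2.57, 3.14, 3.14, 3.14, 3.14].

### API

Orientations are given as a rotation vector (axis times angle).
In Python, from station import ctrl, get_image, calibration, finish_job, search_frame, cut_out, mark_of gives the robot as it stands. The module is installed in compiled form; this text tells all that it offers.
- The arm moves only by the tool arm_command, never from a script. Its argument "plan" is a list that holds one entry, the list of rows, each a list of 7 numbers: the shift along the tool's x, y, z in m, then the turn, a rotation vector about the tool's x, y, z in degrees, then the finger opening in m, from 0 to 0.0854. A call has 1 to 20 rows; each row shifts and turns the pose as measured when the row begins, along the tool's axes as they then stand; what a row does not reach is not made up. A row lasts 1/12 s, in which the tool goes at most 41.7 mm and 7.16 degrees, less where a joint would pass 70% of its speed; a pose out of reach is approached as far as the arm can. A call with a gripper value outside its range is refused whole. The fingers move at their own pace and stop on an object; "squeeze" is the grip in N (left out, the last holds). Time passes only in rows, so rows that do not move let the fingers close. It gives the time, the measured TCP pose, the force and the opening at its end, in the units of the state.
- ctrl.get_obs(): the state, without advancing time (a new reading comes with each control period).
- get_image(name): name is "scene" or "top" or "wrist"; returns the picture (400x640x3 uint8, red, green, blue); there is no depth.
- calibration(name): a dict with "fx", "fy", "cx", "cy" (pixels), "cam_to_world" (4x4, takes a point from camera to world coordinates); the wrist camera has in their place "hand_eye" (4x4, takes a point from camera to tool coordinates, whose origin is the TCP and whose axes are the tool frame's). Camera axes: x right, y down, z forward; pixel columns grow to the right and rows downward; lengths in m; the calibration is good to about 2 mm. A picture is of the moment at which its call begins: read the wrist's pose just before it. calibration takes no time and is no camera call.
- finish_job(): hands the job in, once; it reports no verdict.
Trained networks look in the newest picture that a camera, given by its name, has taken for a name from the list of things; names that differ only in an ending like _2 or _b are one class to them, and where a whole thing is asked for, a point or a joint stands for the part that bears it (a point fixed in the world has none). Each returns a list of dicts, best first, with "conf" (0 to 1); they miss things now and then, are a little off and sometimes report something else, mostly with a low value. They report only what shows in the picture. A call takes as long as a camera call.
- search_frame(camera, thing): "at" ([x, y, z] in m, in the coordinates of the camera as it stood for that picture, good to about 4 mm: the middle of the surface that is visible of it).
- cut_out(camera, thing): "mask" (400x640 bool, what is visible of it).
- mark_of(camera, thing): "at" ([x, y, z] in m, in the coordinates of the camera as it stood for that picture, good to about 4 mm: a listed point, or the origin of a listed thing).
The state is a dict: "t": time; "q": joint angles; "dq": joint speeds; "effort": joint torques, N m; "tool_pos": TCP position; "tool_rot": TCP orientation; "contact_force": force on the tool from outside, world axes, zero at the start; "wrist_torque": the same for the moment, N m; "opening": finger opening in m.
Only numpy, scipy, OpenCV 4.12 (cv2) and the standard library are available. Lean on these libraries where they do the work, as an engineer would, in place of code of your own. Each camera call takes 0.05 s, during which the arm holds its last target. There are 200 camera calls.

## Working session

There is one attempt and no reset: what is moved stays moved. The work goes in short steps, Python scripts to look and compute and a tool call to move; the robot and the scene stay as the last step left them, time stands still between calls to the robot, and variables do not carry over. Pictures are saved under pics/ and viewed, about 8 in all and at most 12, crops included, and the job is handed in when it is done.

Besides the shell and the picture viewer there is one more tool, called after "Emit:" as a command line: name --argument value ..., lists and objects as JSON in quotes. arm_command: Moves the arm, as the interface text tells. Its arguments: {"type":"object","properties":{"plan":{"type":"array","items":{"type":"array","items":{"type":"array","items":{"type":"number"}}}},"squeeze":{"type":"number"}},"required":["plan"]}

```bash
mkdir -p pics; cat > h.py <<'E'
import numpy as np, cv2
from scipy.spatial.transform import Rotation as R
from station import *
def pose():
    o=ctrl.get_obs(); T=np.eye(4); T[:3,:3]=R.from_rotvec(o['tool_rot']).as_matrix(); T[:3,3]=o['tool_pos']; return T
def cw(cam):
    c=calibration(cam); return np.array(c['cam_to_world']) if cam!='wrist' else pose()@np.array(c['hand_eye'])
def tow(T,p): return (T@np.r_[p,1])[:3]
def proj(cam,P,T=None):
    c=calibration(cam); T=cw(cam) if T is None else T
    p=np.linalg.inv(T)@np.r_[P,1]; return np.array([c['fx']*p[0]/p[2]+c['cx'],c['fy']*p[1]/p[2]+c['cy']])
def onplane(cam,u,v,z,T=None):
    c=calibration(cam); T=cw(cam) if T is None else T
    d=T[:3,:3]@np.array([(u-c['cx'])/c['fx'],(v-c['cy'])/c['fy'],1]); return T[:3,3]+d*(z-T[2,3])/d[2]
def save(n,im): cv2.imwrite('pics/'+n,cv2.cvtColor(im,cv2.COLOR_RGB2BGR))
E
python3 - <<'E'
from h import *
np.set_printoptions(precision=4,suppress=True)
print(ctrl.get_obs()); print(pose())
for cam in ['top','wrist']:
    im=get_image(cam); save(cam+'0.png',im); T=cw(cam); print(cam,T[:3,3],calibration(cam)['fx'])
    for n in ['knife','pin_blade_top','pin_middle_top','pin_butt_top']:
        for d in mark_of(cam,n)[:2]: print(cam,n,round(d['conf'],2),tow(T,d['at']))
E
```

```text
{'t': 0.0, 'q': array([-1.409 ,  0.0534,  1.6143, -0.    ,  1.476 , -0.119 ]), 'dq': array([-0.0014,  0.0011, -0.0003,  0.0013, -0.0003, -0.0004]), 'effort': array([  0.0008, -39.3678, -37.0175,  -0.    ,   0.007 ,   0.    ]), 'tool_pos': array([ 0.1731, -0.5999,  0.2301]), 'tool_rot': array([ 2.0718,  0.295 , -2.0719]), 'contact_force': array([ 0.4421, -1.0197,  0.1344]), 'wrist_torque': array([-0.0168, -0.0076, -0.0038]), 'opening': 0.08545325482956166}
[[-0.0004  0.2771 -0.9608  0.1731]
 [ 0.0021 -0.9608 -0.2771 -0.5999]
 [-1.     -0.0021 -0.0002  0.2301]
 [ 0.      0.      0.      1.    ]]
top [0.5322 0.0392 0.7069] 373.97800879804686
top knife 0.63 [ 0.5388 -0.0541  0.0008]
top pin_blade_top 0.47 [ 0.544  -0.0104  0.0398]
top pin_middle_top 0.43 [ 0.539  -0.0488  0.035 ]
wrist [ 0.2481 -0.5803  0.3739] 343.42931794196505
```

View pics/top0.png

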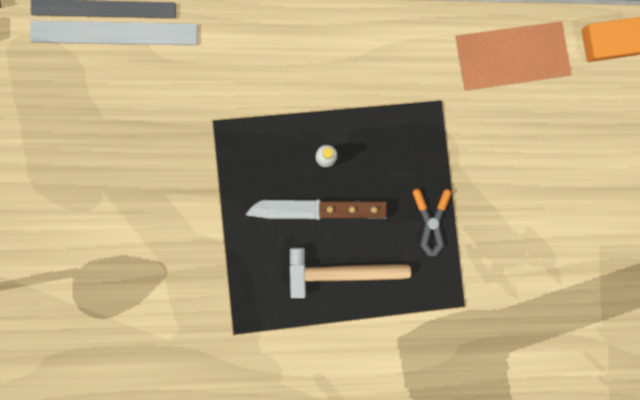

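View pics/wrist0.png

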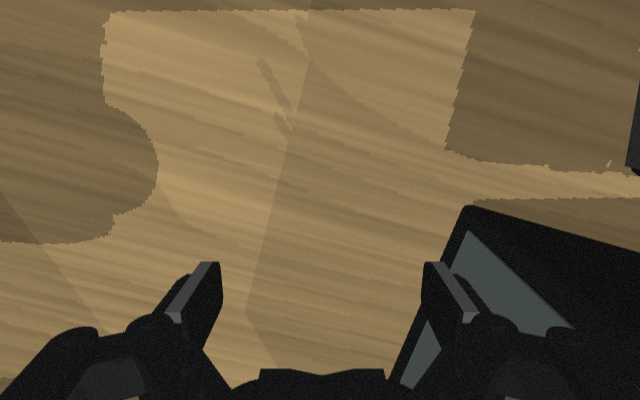

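The top picture shows the knife at the centre with its blade pointing left. The pins are at about (330,210), (352,210) and (374,210), with the glue above, the hammer below and the clamp to the right. The wrist view doesn't show the knife yet.

```bash
python3 - <<'E'
from h import *
np.set_printoptions(precision=4,suppress=True)
im=cv2.imread('pics/top0.png'); hsv=cv2.cvtColor(im,cv2.COLOR_BGR2HSV)
for (u,v) in [(330,210),(352,210),(374,210)]:
    w=hsv[v-8:v+9,u-8:u+9,2].astype(float); w=np.clip(w-110,0,None)*(hsv[v-8:v+9,u-8:u+9,1]>60)
    if u==330: w[:,:3]=0
    yy,xx=np.mgrid[v-8:v+9,u-8:u+9]; c=((w*xx).sum()/w.sum(),(w*yy).sum()/w.sum()); P=onplane('top',*c,.036); print(c,P)
    if u==352: Pm=P
T=pose(); print('tool shift to above middle z.2:',T[:3,:3].T@(np.r_[Pm[:2]-[0.06,0],.2]-T[:3,3]))
E
```

```text
(np.float64(330.2116740088106), np.float64(209.4748898678414)) [ 0.5389 -0.0133  0.036 ]
(np.float64(351.44465689398766), np.float64(209.13809220310176)) [ 0.5392 -0.0517  0.036 ]
(np.float64(373.4197016235191), np.float64(209.2395787626152)) [ 0.5387 -0.0918  0.036 ]
tool shift to above middle z.2: [ 0.0313 -0.4424 -0.4461]
```

Emit:
arm_command --plan '[[[0.001, -0.0276, -0.0279, 0, 0, 0, 0], [0.001, -0.0276, -0.0279, 0, 0, 0, 0], [0.001, -0.0276, -0.0279, 0, 0, 0, 0], [0.001, -0.0276, -0.0279, 0, 0, 0, 0], [0.001, -0.0276, -0.0279, 0, 0, 0, 0], [0.001, -0.0276, -0.0279, 0, 0, 0, 0], [0.001, -0.0276, -0.0279, 0, 0, 0, 0], [0.001, -0.0276, -0.0279, 0, 0, 0, 0], [0.001, -0.0276, -0.0279, 0, 0, 0, 0], [0.001, -0.0276, -0.0279, 0, 0, 0, 0], [0.001, -0.0276, -0.0279, 0, 0, 0, 0], [0.001, -0.0276, -0.0279, 0, 0, 0, 0], [0.001, -0.0276, -0.0279, 0, 0, 0, 0], [0.001, -0.0276, -0.0279, 0, 0, 0, 0], [0.001, -0.0276, -0.0279, 0, 0, 0, 0], [0.001, -0.0276, -0.0279, 0, 0, 0, 0], [0, 0, 0, 5.3, 0, 0, 0], [0, 0, 0, 5.3, 0, 0, 0], [0, 0, 0, 5.3, 0, 0, 0], [0, 0, 0, 0, 0, 0, 0]]]'

```text
t: 2.17
tool_pos: [0.4939, -0.0262, 0.2164]
tool_rot: [-2.232, 0.016, 2.207]
contact_force: [0.3, -0.1, -0.1]
opening: -0.0002
```

```bash
python3 - <<'E'
from h import *
np.set_printoptions(precision=4,suppress=True)
print(pose(),ctrl.get_obs()['opening'],ctrl.get_obs()['contact_force'])
for cam in ['wrist']:
    T=cw(cam); im=get_image(cam); save(cam+'1.png',im); 
    for n in ['knife','pin_blade_top','pin_middle_top','pin_butt_top']:
        for d in mark_of(cam,n)[:2]: P=tow(T,d['at']); print(cam,n,round(d['conf'],2),P,proj(cam,P,T))
E
```

```text
[[ 0.0116 -0.0093 -0.9999  0.4939]
 [-0.0056 -0.9999  0.0092 -0.0262]
 [-0.9999  0.0055 -0.0117  0.2164]
 [ 0.      0.      0.      1.    ]] -0.0002347618393024436 [ 0.3108 -0.0683 -0.1135]
wrist knife 0.7 [ 0.544  -0.0529  0.002 ] [344.5244 122.8523]
wrist pin_blade_top 0.47 [ 0.5406 -0.0103  0.0376] [301.1762 129.9471]
wrist pin_middle_top 0.47 [ 0.5412 -0.0507  0.0322] [344.3998 128.2839]
wrist pin_butt_top 0.63 [ 0.5423 -0.0954  0.0395] [393.6807 127.3271]
wrist pin_butt_top 0.45 [ 0.4247 -0.0549  0.0074] [345.5516 233.4427]
```

View pics/wrist1.png

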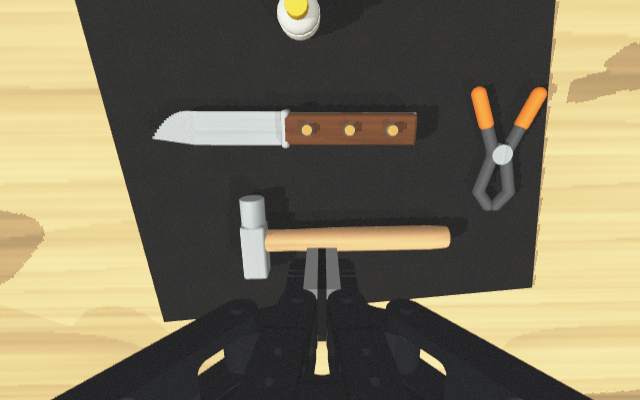

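The wrist view shows the three pins at about (307,130), (350,130) and (393,130). The closed fingertips are clear at (322,250).

```bash
cat >> h.py <<'E'
def pins(cam,im,uv,z,T=None,r=8):
    hsv=cv2.cvtColor(im,cv2.COLOR_RGB2HSV); out=[]
    for u,v in uv:
        s=np.s_[v-r:v+r+1,u-r:u+r+1]; m=((hsv[s][...,2]>150)&(hsv[s][...,1]>60)).astype(float); yy,xx=np.mgrid[s]
        c=((m*xx).sum()/m.sum(),(m*yy).sum()/m.sum()); P=onplane(cam,*c,z,T); print(np.round(c,1),m.sum(),np.round(P,4)); out.append(P)
    return np.array(out)
E
python3 - <<'E'
from h import *
np.set_printoptions(precision=4,suppress=True)
T=cw('wrist')
im=cv2.cvtColor(cv2.imread('pics/wrist1.png'),cv2.COLOR_BGR2RGB)
P=pins('wrist',im,[(307,130),(350,130),(393,130)],.036,T)
M=pose(); print(M[:3,:3].T@(np.r_[P[0][:2],.075]-M[:3,3]))
c=im[95:165,280:430]; save('crop1.png',cv2.resize(c,None,fx=5,fy=5,interpolation=cv2.INTER_CUBIC))
E
```

```text
[306.5 129.6] 92.0 [ 0.5404 -0.0162  0.036 ]
[349.3 129.9] 94.0 [ 0.5399 -0.0561  0.036 ]
[392.2 130. ] 104.0 [ 0.5394 -0.096   0.036 ]
[ 0.1419 -0.0122 -0.045 ]
```

View pics/crop1.png

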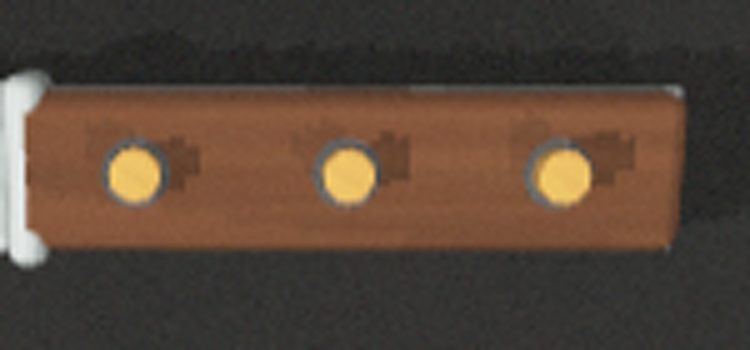

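Emit:
arm_command --plan '[[[0, -0.006, -0.023, -0.5, -0.67, -0.3, 0], [0, -0.006, -0.023, 0, 0, 0, 0], [0.028, 0, 0, 0, 0, 0, 0], [0.028, 0, 0, 0, 0, 0, 0], [0.028, 0, 0, 0, 0, 0, 0], [0.028, 0, 0, 0, 0, 0, 0], [0.018, 0, 0, 0, 0, 0, 0], [0, 0, 0, 0, 0, 0, 0], [0, 0, 0, 0, 0, 0, 0]]]'

```text
t: 3.17
tool_pos: [0.5439, -0.0195, 0.085]
tool_rot: [2.227, 0.001, -2.211]
contact_force: [0.2, 0.3, -0.5]
opening: 0.0002
```

```bash
python3 - <<'E'
from h import *
np.set_printoptions(precision=4,suppress=True)
print(pose(),ctrl.get_obs()['contact_force'])
T=cw('wrist'); im=get_image('wrist'); 
print('tcp px',proj('wrist',pose()[:3,3],T), [proj('wrist',[.540,y,.036],T) for y in (-.015,-.055,-.095)])
save('wrist2.png',im)
for n in ['pin_blade_top','pin_middle_top','pin_butt_top']:
    for d in mark_of('wrist',n)[:2]: P=tow(T,d['at']); print(n,round(d['conf'],2),P)
E
```

```text
[[ 0.0072  0.0027 -1.      0.5439]
 [-0.002  -1.     -0.0027 -0.0195]
 [-1.      0.002  -0.0072  0.085 ]
 [ 0.      0.      0.      1.    ]] [ 0.189   0.2824 -0.4751]
tcp px [318.6648 267.775 ] [array([311.5519, 234.2926]), array([377.6186, 234.3964]), array([443.5845, 234.5001])]
pin_blade_top 0.75 [ 0.5407 -0.0149  0.0378]
pin_middle_top 0.55 [ 0.5386 -0.0527  0.0328]
pin_butt_top 0.62 [ 0.5423 -0.0961  0.0395]
```

View pics/wrist2.png

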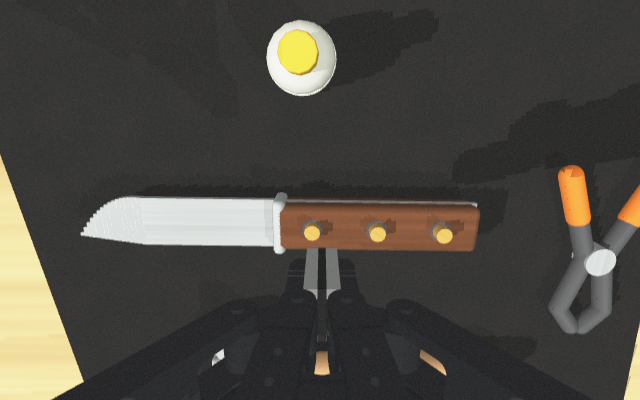

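Emit:
arm_command --plan '[[[0.01, -0.0055, 0.003, 0, -0.4, -0.1, 0], [0.015, 0, 0, 0, 0, 0, 0], [0.013, 0, 0, 0, 0, 0, 0], [0, 0, 0, 0, 0, 0, 0], [0, 0, 0, 0, 0, 0, 0]]]'

```text
t: 3.78
tool_pos: [0.5475, -0.0135, 0.0544]
tool_rot: [2.237, 0.001, -2.2]
contact_force: [-0.3, 0.0, 0.7]
opening: -0.0001
```

```bash
python3 - <<'E'
from h import *
np.set_printoptions(precision=4,suppress=True)
print(pose(),ctrl.get_obs()['contact_force'])
T=cw('wrist'); im=get_image('wrist'); a=im[170:320,230:480]
s=get_image('scene'); tp=proj('scene',pose()[:3,3]); print('tcp px',proj('wrist',pose()[:3,3],T),tp,'fx',calibration('scene')['fx'],cw('scene')[:3,3])
u,v=np.clip(tp.astype(int),[80,50],[559,349]); b=s[v-50:v+50,u-80:u+80]
a=cv2.resize(a,(480,288),interpolation=cv2.INTER_CUBIC); b=cv2.resize(b,(480,300),interpolation=cv2.INTER_CUBIC)
print((u,v)); save('both3.png',np.vstack([a,b]))
save('wrist3.png',im); save('scene3.png',s)
E
```

```text
[[ 0.017   0.0031 -0.9999  0.5475]
 [-0.0023 -1.     -0.0031 -0.0135]
 [-0.9999  0.0024 -0.017   0.0544]
 [ 0.      0.      0.      1.    ]] [-0.3298  0.0362  0.7306]
tcp px [318.8692 267.6552] [299.263  203.7178] fx 501.0087691575263 [ 1.0318 -0.3121  0.7479]
(np.int64(299), np.int64(203))
```

View pics/both3.png

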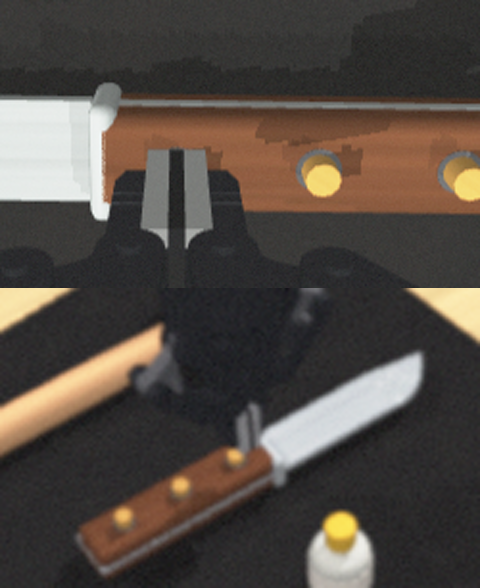

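The wrist crop shows the tip (centre about u=322) over the blade pin, with the middle and butt pins at about (398,264) and (473,266). In the scene view the tip is above and slightly beyond the blade pin.

```bash
python3 - <<'E'
from h import *
np.set_printoptions(precision=4,suppress=True)
rd=lambda n: cv2.cvtColor(cv2.imread('pics/'+n),cv2.COLOR_BGR2RGB)
T=cw('wrist'); M=pose()
uv=[(398,264),(473,266)]
print('raw');pins('wrist',rd('wrist3.png'),uv,.036,T,12)
for sh in [(3.3,0),(3.3,5)]:
    print('px-corr',[onplane('wrist',u-sh[0],v-sh[1],.036,T) for u,v in uv])
s=rd('scene3.png'); off=np.array([299-80,203-50])
print('scene');pins('scene',s,[tuple((np.array(p)/3+off).astype(int)) for p in [(235,170),(181,198),(123,230)]],.036,r=5)
tp=np.array([250,165])/3+off; print('tip seen scene (bottom)',tp,'pred',proj('scene',M[:3,3]))
E
```

```text
raw
[396.8 262.9] 320.0 [ 0.5405 -0.0544  0.036 ]
[472.6 264.4] 367.0 [ 0.5397 -0.0942  0.036 ]
px-corr [array([ 0.5399, -0.0533,  0.036 ]), array([ 0.5388, -0.0928,  0.036 ])]
px-corr [array([ 0.5428, -0.0531,  0.036 ]), array([ 0.5417, -0.0925,  0.036 ])]
scene
[296.8 208.7] 21.0 [ 0.5414 -0.0158  0.036 ]
[278.8 218.2] 31.0 [ 0.5399 -0.0541  0.036 ]
[259.7 228.6] 32.0 [ 0.5389 -0.0938  0.036 ]
tip seen scene (bottom) [302.3333 208.    ] pred [299.263  203.7178]
```

Emit:
arm_command --plan '[[[0, 0, 0.004, 0, -1.0, 0, 0], [0, 0, 0.003, 0, 0, 0, 0], [0.005, 0, 0, 0, 0, 0, 0], [0.004, 0, 0, 0, 0, 0, 0], [0, 0, 0, 0, 0, 0, 0], [0, 0, 0, 0, 0, 0, 0]]]'

```text
t: 4.38
tool_pos: [0.5418, -0.0138, 0.0479]
tool_rot: [2.222, -0.0, -2.215]
contact_force: [0.1, 0.4, 0.0]
opening: 0.0004
```

```bash
python3 -c "
from h import *
print(np.round(pose(),4))"
```

```text
[[ 0.0032  0.0031 -1.      0.5418]
 [-0.0033 -1.     -0.0031 -0.0138]
 [-1.      0.0033 -0.0032  0.0479]
 [ 0.      0.      0.      1.    ]]
```

Emit:
arm_command --plan '[[[0.002, 0, 0.0005, 0, 0, 0, 0], [0.0015, 0, 0.0005, 0, 0, 0, 0], [0.0015, 0, 0, 0, 0, 0, 0], [0.0015, 0, 0, 0, 0, 0, 0], [0.0015, 0, 0, 0, 0, 0, 0], [0.001, 0, 0, 0, 0, 0, 0], [0.001, 0, 0, 0, 0, 0, 0]]]'

```text
t: 4.97
tool_pos: [0.5407, -0.0139, 0.0368]
tool_rot: [2.222, -0.0, -2.215]
contact_force: [0.1, -0.2, -0.3]
opening: -0.0003
```

Emit:
arm_command --plan '[[[0.001, 0, 0, 0, 0, 0, 0], [0.001, 0, 0, 0, 0, 0, 0], [0.001, 0, 0, 0, 0, 0, 0]]]'

```text
t: 5.22
tool_pos: [0.5407, -0.0139, 0.0341]
tool_rot: [2.221, -0.0, -2.216]
contact_force: [-2.8, 0.1, 4.4]
opening: 0.0001
```

Contact at about 4 N, so the pin is sliding. I'll continue slowly.

Emit:
arm_command --plan '[[[0.001, 0, 0, 0, 0, 0, 0], [0.001, 0, 0, 0, 0, 0, 0], [0.0008, 0, 0, 0, 0, 0, 0]]]'

```text
t: 5.47
tool_pos: [0.5408, -0.0139, 0.0321]
tool_rot: [2.22, -0.0, -2.217]
contact_force: [-2.3, 0.0, 4.5]
opening: -0.0001
```

Emit:
arm_command --plan '[[[0.0008, 0, 0, 0, 0, 0, 0], [0.0008, 0, 0, 0, 0, 0, 0], [0.0007, 0, 0, 0, 0, 0, 0]]]'

```text
t: 5.72
tool_pos: [0.5407, -0.0139, 0.0299]
tool_rot: [2.22, -0.0, -2.217]
contact_force: [-2.8, 0.3, 8.8]
opening: 0.0001
```

Emit:
arm_command --plan '[[[0.0008, 0, 0, 0, 0, 0, 0]]]'

```text
t: 5.8
tool_pos: [0.5408, -0.0139, 0.0299]
tool_rot: [2.219, 0.0, -2.217]
contact_force: [-6.3, 1.5, 12.6]
opening: -0.0004
```

Emit:
arm_command --plan '[[[-0.004, 0, 0, 0, 0, 0, 0], [-0.012, 0, 0, 0, 0, 0, 0], [-0.012, 0, 0, 0, 0, 0, 0], [-0.002, 0.025, 0, 0, 0, 0, 0], [0, 0.025, 0, 0, 0, 0, 0], [0, 0.02, 0, 0, 0, 0, 0], [0, 0.008, 0, 0, 0, 0, 0], [0, 0, 0, 0, 0, 0, 0], [0, 0, 0, 0, 0, 0, 0]]]'

```text
t: 6.55
tool_pos: [0.5444, -0.0943, 0.067]
tool_rot: [2.229, -0.0, -2.204]
contact_force: [0.0, 0.4, 0.2]
opening: -0.0002
```

```bash
python3 - <<'E'
from h import *
print(np.round(pose(),4))
T=cw('wrist'); im=get_image('wrist'); save('wrist4.png',im)
uv=[proj('wrist',[.540,y,z],T).round().astype(int) for y,z in ((-.0138,.03),(-.0535,.036))]
print(uv); pins('wrist',im,uv[1:],.036,T,10); pins('wrist',im,uv[:1],.03,T,10)
c=im[170:320,120:370]; save('crop4.png',cv2.resize(c,None,fx=2.5,fy=2.5,interpolation=cv2.INTER_CUBIC))
E
```

```text
[[ 0.0112  0.005  -0.9999  0.5444]
 [-0.005  -1.     -0.005  -0.0943]
 [-0.9999  0.005  -0.0112  0.067 ]
 [ 0.      0.      0.      1.    ]]
[array([178, 243]), array([245, 248])]
[247.5 247.4] 237.0 [ 0.5402 -0.0548  0.036 ]
[179.3 242.2] 223.0 [ 0.5406 -0.0149  0.03  ]
```

View pics/crop4.png

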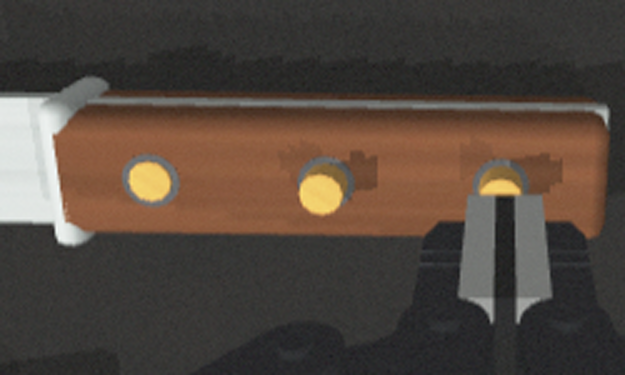

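The crop shows the blade pin now flush and the knife unmoved. The tip is lined up with the butt pin in y (tip at 505, pin at 500).

Emit:
arm_command --plan '[[[0.006, -0.0008, 0.003, 0, -0.6, -0.2, 0], [0.006, 0, 0.002, 0, 0, 0, 0], [0.006, 0, 0, 0, 0, 0, 0], [0.004, 0, 0, 0, 0, 0, 0], [0.002, 0, 0, 0, 0, 0, 0], [0.001, 0, 0, 0, 0, 0, 0], [0, 0, 0, 0, 0, 0, 0]]]'

```text
t: 7.18
tool_pos: [0.5373, -0.0888, 0.0372]
tool_rot: [2.212, 0.013, -2.221]
contact_force: [0.3, -0.5, 0.3]
opening: 0.0001
```

Emit:
arm_command --plan '[[[-0.004, 0, 0, 0, 0, 0, 0], [0, 0.0045, -0.002, 0, 0, 0, 0], [0, 0, 0, 0, 0, 0, 0], [0, 0, 0, 0, 0, 0, 0]]]'

```text
t: 7.52
tool_pos: [0.54, -0.0937, 0.042]
tool_rot: [2.213, 0.013, -2.22]
contact_force: [-0.6, 0.4, 0.4]
opening: -0.0003
```

```bash
python3 -c "
from h import *
print(np.round(pose(),4))"
```

```text
[[-3.600e-03  1.060e-02 -9.999e-01  5.400e-01]
 [ 7.000e-04 -9.999e-01 -1.060e-02 -9.370e-02]
 [-1.000e+00 -7.000e-04  3.500e-03  4.200e-02]
 [ 0.000e+00  0.000e+00  0.000e+00  1.000e+00]]
```

Emit:
arm_command --plan '[[[0.0015, 0, 0, 0, 0, 0, 0], [0.0015, 0, 0, 0, 0, 0, 0], [0.001, 0, 0, 0, 0, 0, 0], [0.001, 0, 0, 0, 0, 0, 0], [0.001, 0, 0, 0, 0, 0, 0], [0.001, 0, 0, 0, 0, 0, 0]]]'

```text
t: 8.02
tool_pos: [0.5409, -0.0944, 0.036]
tool_rot: [2.215, 0.011, -2.218]
contact_force: [-2.3, 0.9, 4.0]
opening: 0.0001
```

Emit:
arm_command --plan '[[[0.001, 0, 0, 0, 0, 0, 0], [0.001, 0, 0, 0, 0, 0, 0], [0.001, 0, 0, 0, 0, 0, 0], [0.001, 0, 0, 0, 0, 0, 0], [0.0008, 0, 0, 0, 0, 0, 0]]]'

```text
t: 8.43
tool_pos: [0.5409, -0.0944, 0.032]
tool_rot: [2.213, 0.011, -2.219]
contact_force: [-1.8, 1.6, 4.1]
opening: -0.0001
```

Emit:
arm_command --plan '[[[0.0008, 0, 0, 0, 0, 0, 0], [0.0008, 0, 0, 0, 0, 0, 0], [0.0007, 0, 0, 0, 0, 0, 0]]]'

```text
t: 8.68
tool_pos: [0.541, -0.0944, 0.0299]
tool_rot: [2.213, 0.012, -2.219]
contact_force: [-3.7, 1.6, 10.8]
opening: 0.0001
```

Emit:
arm_command --plan '[[[0.0008, 0, 0, 0, 0, 0, 0]]]'

```text
t: 8.77
tool_pos: [0.541, -0.0944, 0.0299]
tool_rot: [2.212, 0.012, -2.22]
contact_force: [-6.8, 1.8, 12.9]
opening: 0.0003
```

Emit:
arm_command --plan '[[[-0.004, 0, 0, 0, 0, 0, 0], [-0.012, 0, 0, 0, 0, 0, 0], [-0.006, 0, 0, 0, 0, 0, 0], [0, -0.013, 0, 0, 0, 0, 0], [0, -0.013, 0, 0, 0, 0, 0], [0, -0.01, 0, 0, 0, 0, 0], [0, -0.003, 0, 0, 0, 0, 0], [0, 0, 0, 0, 0, 0, 0], [0, 0, 0, 0, 0, 0, 0]]]'

```text
t: 9.52
tool_pos: [0.5405, -0.0498, 0.0521]
tool_rot: [2.214, 0.014, -2.218]
contact_force: [-0.2, 0.4, 0.1]
opening: 0.0
```

```bash
python3 - <<'E'
from h import *
print(np.round(pose(),4))
T=cw('wrist'); im=get_image('wrist'); save('wrist5.png',im)
uv=[proj('wrist',[.540,y,.03],T).round().astype(int) for y in (-.0138,-.0935)]
print(uv); pins('wrist',im,uv,.03,T,12)
c=im[170:320,200:450]; save('crop5.png',cv2.resize(c,None,fx=2.5,fy=2.5,interpolation=cv2.INTER_CUBIC))
E
```

```text
[[-1.700e-03  1.180e-02 -9.999e-01  5.405e-01]
 [ 7.000e-04 -9.999e-01 -1.180e-02 -4.980e-02]
 [-1.000e+00 -7.000e-04  1.600e-03  5.210e-02]
 [ 0.000e+00  0.000e+00  0.000e+00  1.000e+00]]
[array([251, 247]), array([402, 249])]
[252.2 248.5] 330.0 [ 0.5391 -0.0146  0.03  ]
[404.5 249.5] 250.0 [ 0.5395 -0.095   0.03  ]
```

View pics/crop5.png

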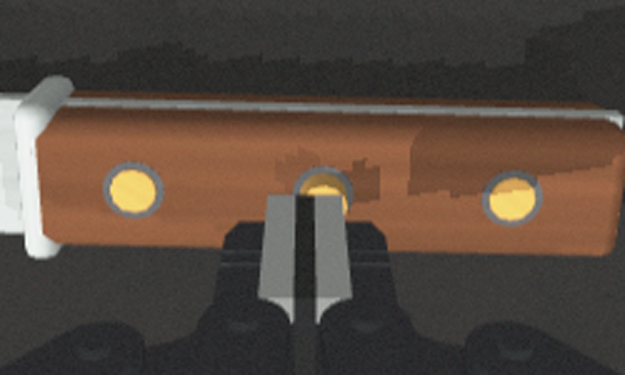

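The crop shows the blade and butt pins flush and the knife in place. The tip needs to move about 4 mm toward the butt to sit on the middle pin.

Emit:
arm_command --plan '[[[0, 0.004, 0, 0, 0, 0, 0], [0.003, 0, 0, 0, 0, 0, 0], [0.003, 0, 0, 0, 0, 0, 0], [0.002, 0, 0, 0, 0, 0, 0], [0.001, 0, 0, 0, 0, 0, 0], [0, 0, 0, 0, 0, 0, 0]]]'

```text
t: 10.07
tool_pos: [0.54, -0.0556, 0.0411]
tool_rot: [2.213, 0.011, -2.221]
contact_force: [-0.5, 0.2, -0.5]
opening: -0.0002
```

Emit:
arm_command --plan '[[[0, -0.0015, 0, 0, 0, 0, 0], [0.0015, 0, 0, 0, 0, 0, 0], [0.001, 0, 0, 0, 0, 0, 0], [0.001, 0, 0, 0, 0, 0, 0], [0.001, 0, 0, 0, 0, 0, 0], [0.001, 0, 0, 0, 0, 0, 0]]]'

```text
t: 10.57
tool_pos: [0.5402, -0.0542, 0.0355]
tool_rot: [2.214, 0.011, -2.22]
contact_force: [-2.2, 0.2, 4.1]
opening: -0.0001
```

Emit:
arm_command --plan '[[[0.001, 0, 0, 0, 0, 0, 0], [0.001, 0, 0, 0, 0, 0, 0], [0.001, 0, 0, 0, 0, 0, 0], [0.0008, 0, 0, 0, 0, 0, 0]]]'

```text
t: 10.9
tool_pos: [0.5402, -0.0542, 0.0329]
tool_rot: [2.212, 0.011, -2.221]
contact_force: [-1.7, 0.7, 3.8]
opening: -0.0001
```

Emit:
arm_command --plan '[[[0.0008, 0, 0, 0, 0, 0, 0], [0.0008, 0, 0, 0, 0, 0, 0], [0.0007, 0, 0, 0, 0, 0, 0]]]'

```text
t: 11.15
tool_pos: [0.5402, -0.0542, 0.0307]
tool_rot: [2.212, 0.011, -2.222]
contact_force: [-2.2, 1.0, 3.1]
opening: 0.0003
```

Emit:
arm_command --plan '[[[0.0008, 0, 0, 0, 0, 0, 0], [0.0008, 0, 0, 0, 0, 0, 0], [0.0008, 0, 0, 0, 0, 0, 0]]]'

```text
t: 11.4
tool_pos: [0.5403, -0.0542, 0.0299]
tool_rot: [2.211, 0.012, -2.223]
contact_force: [-5.1, 0.2, 10.4]
opening: 0.0003
```

The middle pin is home, with the same 29.9 mm stop height and the force rise. I'll retreat and take a last look.

Emit:
arm_command --plan '[[[-0.004, 0, 0, 0, 0, 0, 0], [-0.012, 0, 0, 0, 0, 0, 0], [-0.025, 0, 0, 0, 0, 0, 0], [-0.03, 0, 0, 0, 0, 0, 0], [-0.03, 0, 0, 0, 0, 0, 0], [-0.02, 0, 0.02, 0, 0, 0, 0], [0, 0, 0.03, 0, 0, 0, 0], [0, 0, 0, 0, 0, 0, 0], [0, 0, 0, 0, 0, 0, 0], [0, 0, 0, 0, 0, 0, 0]]]'

```text
t: 12.23
tool_pos: [0.4899, -0.0548, 0.1585]
tool_rot: [2.217, 0.01, -2.215]
contact_force: [0.1, 0.2, -0.7]
opening: -0.0001
```

```bash
python3 - <<'E'
from h import *
o=ctrl.get_obs(); print(o['t'],np.round(o['tool_pos'],4),np.round(o['contact_force'],2))
T=cw('wrist'); im=get_image('wrist'); save('wrist6.png',im)
uv=[proj('wrist',[.540,y,.03],T).round().astype(int) for y in (-.0145,-.0545,-.0945)]; print(uv); pins('wrist',im,uv,.03,T)
E
```

```text
12.2333 [ 0.4899 -0.0548  0.1585] [ 0.14  0.21 -0.7 ]
[array([268, 129]), array([320, 130]), array([371, 130])]
[269.1 128.3] 131.0 [ 0.5406 -0.0151  0.03  ]
[320.5 129.4] 130.0 [ 0.5402 -0.0551  0.03  ]
[371.8 130.7] 133.0 [ 0.5395 -0.0951  0.03  ]
```

View pics/wrist6.png

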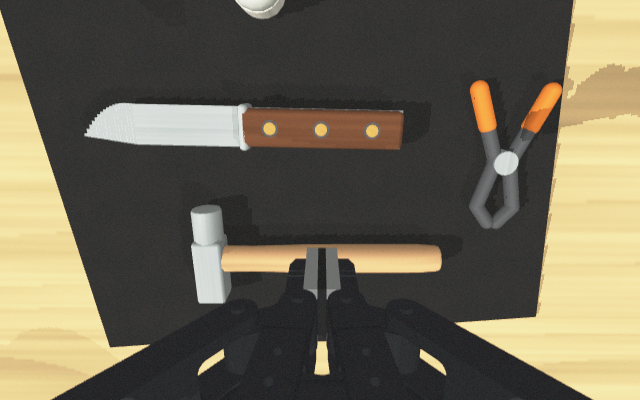

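All three pins, at (269,128), (320,129) and (372,131), are flush. Their measured spacing is exactly 40 mm when taken at home height. The knife and the other items haven't moved.

```bash
python3 -c "
from station import finish_job
print(finish_job())"
```

```text
the job is handed in; nothing more can be done
None
```

All three pins are pressed home in the order asked (blade, butt, then middle), and the job is handed in at about 12 s of robot time.

- **Pressing:** I used the closed fingertips at about 8–12 mm/s. Each pin slid at about 4 N and stopped with the tip 29.9 mm above the work surface; home is about 30 mm. The highest vertical push I read was about 13 N, well under the 45 N limit.
- **Last picture:** All three pins look flush. They measure 40.0 mm apart at home height, which matches the drawing. The knife shows no shift within the 1–2 mm the cameras resolve, and the hammer and clamp look undisturbed. The glue bottle was only partly in view, but the arm never went near it. The gripper was clear of everything, about 13 cm above the mat.
- **Disagreements:** The top and wrist cameras differed by up to 4 mm along the knife, so I aimed between them and corrected for where the fingertip appeared in the picture. On the way down to the butt pin the tip drifted about 5 mm. I raised it and corrected that before touching the pin. Sideways readings of up to about 7 N showed while I pressed.

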